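# Prove the end-of-travel switch of the statue-copying slide

## Robot

A 7-joint arm with a two-finger parallel gripper is mounted at the origin on the work surface. World frame = base frame: x ahead of the robot, y to its left, z up, the work surface at z = 0. Lengths are in m, angles in rad, forces in N, time in s.
With the tool pointing down it reaches from about 0.35 to 0.9 m from the base axis. Payload 8.1 kg.
Tool frame: the origin (TCP) lies on the mounting face of the last link; the fingertips stand 178 mm ahead of it and the grasp point (between the pads) lies 159 mm ahead of it; y points along the fingers, z is the direction in which the jaws open and shut, and the axes are right-handed (so a half turn about y gives the same grasp; the last joint's range is limited). The gripper opens to 92 mm and grips with 3 to 60 N. Pads are 19 mm wide; open, the fingers measure 130 mm over their backs; the gripper's body (75 mm by 190 mm) begins 47 mm behind the grasp point.
Start: joints at [1.004, 0.434, 0.025, 1.573, -0.012, 1.134, -0.075], TCP at [0.28, -0.559, 0.405] pointing down, gripper open.
Joint ranges: [-2.62, 2.62], [-0.44, 2.09], [-1.27, 1.32], [0.08, 2.57], [-1.32, 4.46], [0.12, 2], [-2.74, 2.74]. Speed limits (rad/s): [2.22, 2.22, 3.01, 3.01, 3.14, 3.14, 3.14].

## Interface

Orientations are given as a rotation vector (axis times angle).
In Python, from cell import arm gives the robot as it stands. The module is installed in compiled form; this text tells all that it offers.
- The arm moves only by the tool play_rows, never from a script. Its argument "increments" is a list of rows, each an object of numbers: "x", "y", "z": the shift along the tool's x, y, z in m; "spin": the turn about the tool's y in rad; "jaw": the opening, from -1 (shut) to 1 (fully open), so that 0 is half open. A call has 1 to 12 rows; each row is the pose to reach, as a shift and turn from the pose measured when the call began, along the tool's axes at that moment; what a row does not reach only later rows make up. A row lasts 1/8 s, in which the tool goes at most 62.5 mm and 10.7 degrees, less where a joint would pass 70% of its speed; a pose out of reach is approached as far as the arm can. A call with a gripper value outside its range is refused whole. The fingers move at their own pace and stop on an object; "force" is the grip in N (left out, the last holds). Time passes only in rows, so rows that repeat a pose let the fingers close. It gives the time, the measured TCP pose, the force and the opening at its end, in the units of the state.
- arm.observe(): the state, without advancing time (a new reading comes with each control period).
- arm.get_image(name): name is "scene" or "top" or "wrist"; returns (picture, depth): 480x640x3 uint8, blue, green, red; 480x640 float32, m along the optical axis (not along the pixel's ray), 0 where there is no reading.
- arm.get_calibration(name): a dict with "mtx" (3x3 intrinsics, pixels), "cam_to_world" (4x4, takes a point from camera to world coordinates); the wrist camera has in their place "mount" (4x4, takes a point from camera to tool coordinates, whose origin is the TCP and whose axes are the tool frame's). Camera axes: x right, y down, z forward; pixel columns grow to the right and rows downward; lengths in m; the calibration is good to about 2 mm. A picture is of the moment at which its call begins: read the wrist's pose just before it. get_calibration takes no time and is no camera call.
- arm.sign_off(): hands the job in, once; it reports no verdict.
The state is a dict: "clock": time; "joints": joint angles; "dq": joint speeds; "joint_efforts": joint torques, N m; "position": TCP position; "ee_rot": TCP orientation; "force": force on the tool from outside, world axes, zero at the start; "ft_torque": the same for the moment, N m; "width": opening from 0.0 (shut) to 1.0 (fully open).
Only numpy, scipy, OpenCV 4.12 (cv2) and the standard library are available. Lean on these libraries where they do the work, as an engineer would, in place of code of your own. Each camera call takes 0.05 s, during which the arm holds its last target.

## Task

Check the roller-lever limit switch on the copying slide: by its upright grip post, run the carriage with the plaster figure right up to the end of its travel away from the roller switch, then swing the roller arm sideways (either way) gently until it clicks at about 30 degrees, without forcing it beyond 50 degrees, and let it spring back upright. Then press the push button on the control box fully down to reset the machine and let go. Leave the carriage at that end, do not trip the other switch (plain rod, no roller), and leave the other things on the bench where they are.

Things in the scene. Friction and masses are not known exactly. Their poses are not given: they have to be found in the camera images.
- slide_base: Fixed copying slide on the bench: dark steel base plate 110 x 500 x 12 mm with two steel rods between two end blocks. Origin: centre of its underside, on the bench. Its y axis runs along the slide, z up; its -x side faces the robot. The two limit switches stand on the plate 220 mm either side of the origin along y; which switch is at which end varies.
- carriage (a joint): Position (m) of the carriage along the slide's +y axis, 0 at mid-travel, stops at -0.08 and +0.08. It moves against about 1.5 N of friction plus 6 N per m/s, and stays where it is left. It must be left within 12 mm of the stop farther from the roller switch.
- carriage_mid (a point): Centre of the top face of the carriage, an aluminium block 100 x 100 mm, top 52 mm above the bench. A plaster draped figure, about 111 mm tall on a 45 mm square foot, is fixed on it, centred 25 mm to +x and 24 mm to +y of this point; its top is about 163 mm above the bench.
- grip_post_top (a point): Centre of the top end of the carriage's grip post, an upright dark steel cylinder 26 mm in diameter, 83 mm tall, its top 135 mm above the bench; it stands 32 mm to -x of the carriage's centre. Pinch it from above with the fingers along the slide.
- roller_switch: Fixed roller-lever limit switch: grey housing about 36 x 40 mm and 84 mm tall, standing on the base plate. Origin: centre line of the slide, at the housing's foot, 12 mm above the bench. Same axes as the slide. On its -x side is the upright swinging arm with a black roller on top.
- roller_pivot (a point): Pivot of the roller arm, 84 mm above the bench; the arm turns about the switch's x axis, so its top swings along the slide's y axis.
- roller_center (a point): Centre of the black roller (28 mm in diameter, 16 mm wide along x) at the top of the roller arm, 75 mm from the pivot; 159 mm above the bench when the arm is upright. The roller's middle lies 28 mm to -x of the switch's origin. The steel arm below it is 12 mm wide along y.
- roller_arm (a joint): Angle (rad) of the roller arm, 0 upright, positive leaning to the slide's -y. Sprung to upright from both sides, about 0.45 N m per rad (3 to 4 N at the roller to click). It clicks at 0.49 rad (28 degrees) either way; it must never pass 0.87 rad (50 degrees). Let go, it springs back to within 0.03 rad of upright.
- rod_tip (a point): Top of the thin plain rod (6 mm in diameter, 85 mm from its pivot) of the other limit switch, same housing, no roller; 169 mm above the bench when upright.
- rod_arm (a joint): Angle (rad) of that plain rod, 0 upright, sprung as the roller arm; not to be deflected beyond 0.35 rad.
- control_box: Fixed grey control box 130 x 80 x 45 mm, on either side of the slide. Origin: centre of its underside. The push button stands towards -x of its top, a bar-grip knob (not needed) towards +x.
- reset_button_top (a point): Centre of the top face of the round black push button, 36 mm in diameter, pressed straight down.
- reset_button (a joint): Travel of the push button (m), 0 up, 0.006 fully down, sprung, about 5 N fully down; it counts as pressed beyond 0.0045.
- stump: Fixed wooden log section, 100 mm in diameter, 89 mm high, on the side of the slide where the control box is not. Origin: centre of its underside.
- tape_roll: Bystander: yellow tape ring lying flat, 90 mm across, 24 mm high. To be left where it is (30 mm at most).
- screwdriver: Bystander: screwdriver lying flat. To be left where it is (30 mm at most).
- mallet: Bystander: hammer lying flat. To be left where it is (30 mm at most).
- maquette: Bystander: loose plaster statuette on a 72 mm square foot, about 215 mm tall with its wings. To be left where it is (30 mm at most).
- mug: Bystander: white mug, 76 mm across, 90 mm high. To be left where it is (30 mm at most).
- carton: Bystander: small flat cardboard box, 90 x 60 x 25 mm. To be left where it is (30 mm at most).
Mind the look-alikes: they are no part of the job. What is shaped like the control_box but blue is not meant.

How it is judged:
By the outcome, as a careful person would: the job done as asked, in the order asked, and still so for the second after the job is handed in, with the robot touching nothing.
It also fails if it takes over 64 s, if anything falls off the work surface, if the arm or the gripper's body presses on something with over 40 N, if the wrist force passes 120 N, or if a joint passes its speed limit or range.

## Working session

There is one attempt and no reset: what is moved stays moved. The work goes in short steps, Python scripts to look and compute and a tool call to move; the robot and the scene stay as the last step left them, time stands still between calls to the robot, and variables do not carry over. Pictures are saved under pics/ and viewed, and the job is handed in when it is done.

Besides the shell and the picture viewer there is one more tool, called after "Request:" by a JSON object that holds its "fn" and its "kwargs", one argument or row to a line. play_rows: Moves the arm, as the interface text tells. Its arguments: {"type":"object","properties":{"increments":{"type":"array","items":{"type":"object","properties":{"x":{"type":"number"},"y":{"type":"number"},"z":{"type":"number"},"spin":{"type":"number"},"jaw":{"type":"number"}}}},"force":{"type":"number"}},"required":["increments"]}

```bash
mkdir -p pics; python3 - <<'E'
from cell import arm
import cv2,numpy as np
s=arm.observe(); print(s)
for n in ["scene","top","wrist"]:
    im,d=arm.get_image(n); cv2.imwrite(f"pics/{n}0.png",im); np.save(f"pics/{n}0.npy",d)
    c=arm.get_calibration(n); print(n,c)
E
```

```text
{'clock': 0.0, 'joints': array([ 1.0044065 ,  0.43520681,  0.02499425,  1.57411561, -0.0115747 ,
        1.13401246, -0.07510475]), 'dq': array([-9.58407603e-04,  3.57779461e-04, -1.80220738e-05,  8.76117083e-04,
        6.59344905e-06, -1.85449398e-03,  6.61138437e-04]), 'joint_efforts': array([-5.50612799e-05, -6.67850089e+01,  9.85030755e-01, -3.14458501e+01,
       -6.06072438e-02,  4.27374418e-02,  1.46902403e-04]), 'position': array([ 0.27943588, -0.55878099,  0.4039479 ]), 'ee_rot': array([-0.46416119,  1.96518625, -1.9621495 ]), 'force': array([0.432557  , 0.1694847 , 0.64145553]), 'ft_torque': array([-0.03760008,  0.01743638, -0.00075489]), 'width': 0.9997057218486003}
scene {'mtx': array([[570.94586878,   0.        , 318.02330847],
       [  0.        , 570.94586878, 238.97304735],
       [  0.        ,   0.        ,   1.        ]]), 'cam_to_world': array([[-0.71559491,  0.57164137, -0.40143501,  1.09396535],
       [ 0.69842203,  0.59494241, -0.39780673,  0.63276338],
       [ 0.01142793, -0.56503953, -0.82498469,  1.40235922],
       [ 0.        ,  0.        ,  0.        
[... 266 characters left out ...]
   [-0.99979912,  0.01241605,  0.015734  , -0.01433694],
       [-0.01778455, -0.18755876, -0.98209237,  1.6321598 ],
       [ 0.        ,  0.        ,  0.        ,  1.        ]])}
wrist {'mtx': array([[413.66777702,   0.        , 318.41802616],
       [  0.        , 413.66777702, 233.99263772],
       [  0.        ,   0.        ,   1.        ]]), 'mount': array([[ 3.19413325e-04,  9.60910940e-01,  2.76857480e-01,
        -7.38918507e-02],
       [-4.67186253e-04, -2.76857320e-01,  9.60910925e-01,
         2.09413473e-02],
       [ 9.99999840e-01, -4.36271763e-04,  3.60492464e-04,
        -8.90548616e-05],
       [ 0.00000000e+00,  0.00000000e+00,  0.00000000e+00,
         1.00000000e+00]])}
```

View pics/scene0.png

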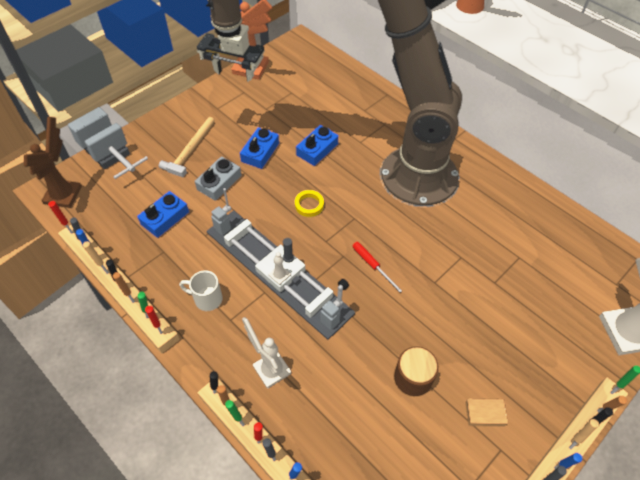

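View pics/top0.png

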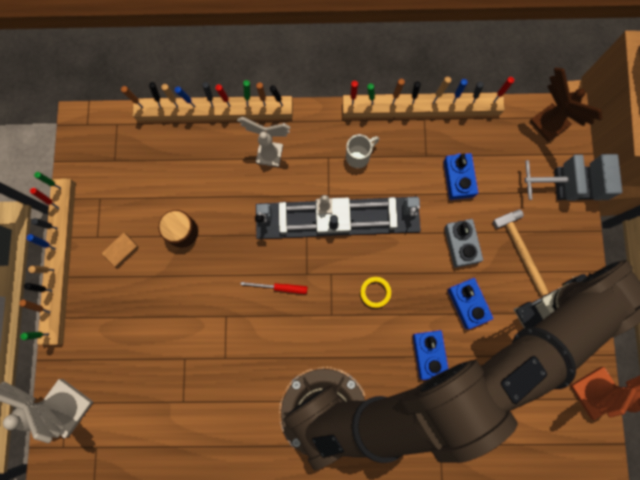

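View pics/wrist0.png

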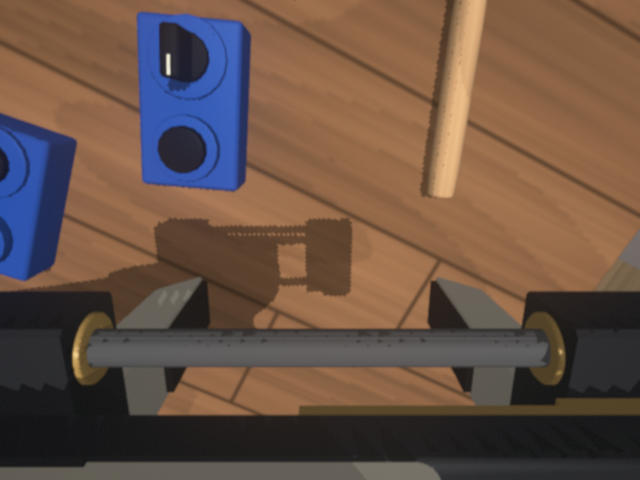

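```bash
python3 - <<'E'
import cv2,numpy as np
t=cv2.imread("pics/top0.png"); s=cv2.imread("pics/scene0.png")
cv2.imwrite("pics/topc.png",cv2.resize(t[180:280,245:495],None,fx=3.2,fy=3.2,interpolation=cv2.INTER_CUBIC))
cv2.imwrite("pics/scc.png",cv2.resize(s[150:350,190:370],None,fx=3,fy=3,interpolation=cv2.INTER_CUBIC))
E
```

```text
(no output)
```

View pics/topc.png

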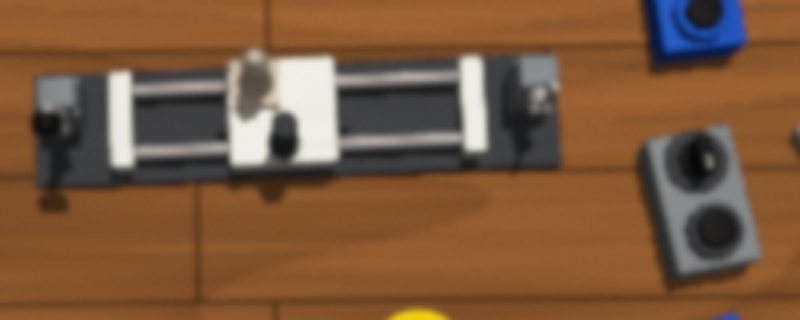

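View pics/scc.png

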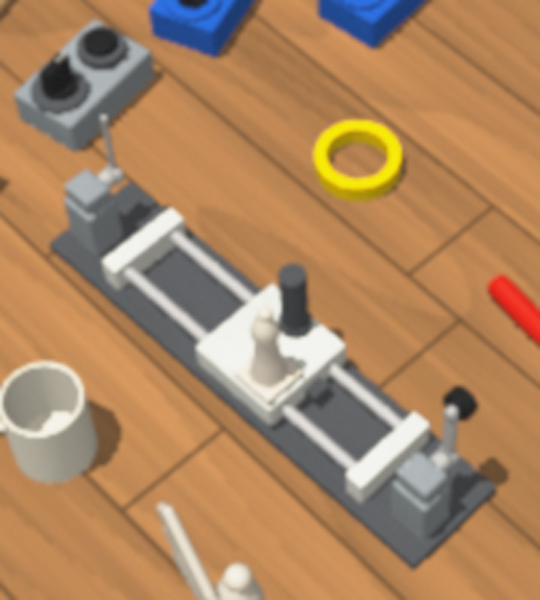

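```bash
cat > h.py <<'E'
import numpy as np,cv2
from cell import arm
def ray(n,u,v,z=None,depth=None,pose=None):
    c=arm.get_calibration(n); K=c['mtx']
    if n=='wrist':
        T=np.eye(4); T[:3,:3]=cv2.Rodrigues(np.array(pose[1]))[0]; T[:3,3]=pose[0]; M=T@c['mount']
    else: M=c['cam_to_world']
    d=np.array([(u-K[0,2])/K[0,0],(v-K[1,2])/K[1,1],1])
    if depth is not None: return M[:3,:3]@(d*depth)+M[:3,3]
    w=M[:3,:3]@d; o=M[:3,3]; return o+w*(z-o[2])/w[2]
E
python3 - <<'E'
from h import *
np.set_printoptions(precision=4,suppress=True)
c=lambda u,v:(245+(u+.5)/3.2-.5,180+(v+.5)/3.2-.5)
sc=lambda u,v:(190+(u+.5)/3-.5,150+(v+.5)/3-.5)
P=[ray('top',*c(*p),z=.012) for p in [(37,76),(558,56),(560,166),(39,187)]]
for p in P: print(p)
print('cen',np.mean(P,0),'yaw',[np.degrees(np.arctan2(*(a-b)[[0,1]])) for a,b in [(P[0],P[1]),(P[3],P[2])]])
print('post',ray('top',*c(285,124),z=.135),ray('scene',*sc(292,271),z=.135))
print('roller',ray('top',*c(46,122),z=.159),ray('scene',*sc(460,403),z=.159))
print('rodtip',ray('top',*c(535,108),z=.169),ray('scene',*sc(104,118),z=.169))
d=np.load('pics/top0.npy'); ds=np.load('pics/scene0.npy')
for p in [c(715,230),c(700,158),c(740,248)]:
  print('box',p,ray('top',*p,depth=d[round(p[1]),round(p[0])]))
p=sc(101,42);print('btn scene',ray('scene',*p,depth=ds[round(p[1]),round(p[0])]),ray('scene',*p,z=.06))
print('btn top',ray('top',*c(715,230),z=.06))
print('figure',ray('top',*c(255,55),z=.163))
R=cv2.Rodrigues(arm.observe()['ee_rot'])[0];print(R)
E
```

```text
[0.6178 0.2005 0.012 ]
[ 0.6306 -0.299   0.012 ]
[ 0.5231 -0.2962  0.012 ]
[0.5092 0.1973 0.012 ]
cen [ 0.5702 -0.0494  0.012 ] yaw [np.float64(-1.469260243571396), np.float64(-1.6216454168232002)]
post [ 0.539  -0.0351  0.135 ] [ 0.5397 -0.0337  0.135 ]
roller [0.538  0.1727 0.159 ] [0.5393 0.1745 0.159 ]
rodtip [ 0.5424 -0.2497  0.169 ] [ 0.564  -0.2628  0.169 ]
box (468.09375, 251.53125) [ 0.4511 -0.4242  0.0662]
box (463.40625, 229.03125) [ 0.5149 -0.4108  0.081 ]
box (475.90625, 257.15625) [ 0.4364 -0.4494  0.0527]
btn scene [ 0.4589 -0.4172  0.0683] [ 0.4549 -0.4237  0.06  ]
btn top [ 0.4522 -0.4258  0.06  ]
figure [ 0.5945 -0.0095  0.163 ]
[[-0.8944 -0.0007  0.4473]
 [-0.4473  0.001  -0.8944]
 [ 0.0001 -1.     -0.0012]]
```

Request:
{"fn": "play_rows", "kwargs": {
  "increments": [
    {"x":-0.019,"z":-0.014,"spin":0.02,"jaw":1},
    {"x":-0.056,"z":-0.042,"spin":0.05},
    {"x":-0.103,"z":-0.078,"spin":0.1},
    {"x":-0.149,"z":-0.113,"spin":0.14},
    {"x":-0.196,"z":-0.148,"spin":0.18},
    {"x":-0.243,"z":-0.183,"spin":0.23},
    {"x":-0.289,"z":-0.218,"spin":0.27},
    {"x":-0.336,"z":-0.254,"spin":0.31},
    {"x":-0.382,"z":-0.289,"spin":0.36},
    {"x":-0.425,"z":-0.321,"spin":0.4},
    {"x":-0.453,"z":-0.342,"spin":0.425},
    {"x":-0.4665,"z":-0.3524,"spin":0.437}
  ]
}}

```text
schema error: expected keys x, y, z, spin, jaw
```

```bash
python3 - <<'E'
from h import *
s=arm.observe(); im,d=arm.get_image('wrist'); cv2.imwrite('pics/w1.png',im)
print(s['position'],s['ee_rot'],cv2.Rodrigues(s['ee_rot'])[0],s['joints'],s['dq'],s['force'],s['clock'])
im,_=arm.get_image('top'); cv2.imwrite('pics/t1.png',im)
E
```

```text
[ 0.27947769 -0.55883946  0.4041213 ] [-0.46404945  1.96478013 -1.96242258] [[-8.94387309e-01 -6.67654141e-04  4.47292852e-01]
 [-4.47293331e-01  1.04298276e-03 -8.94386711e-01]
 [ 1.30622259e-04 -9.99999233e-01 -1.23146779e-03]] [ 1.00439137  0.43507828  0.02501102  1.57387442 -0.01159778  1.13402331
 -0.07506724] [-1.09670883e-03 -2.72190994e-03 -7.22400877e-06 -1.65059566e-03
 -7.26879016e-04 -2.16601089e-03  3.47629154e-04] [-0.1825814  -0.48698114 -0.37343329] 0.15
```

View pics/w1.png

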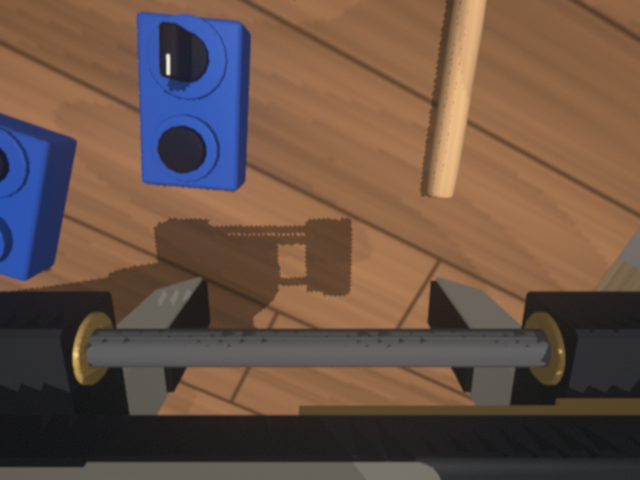

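The call was refused (all keys are required), so the wrist picture is unchanged: blue box at (190,100), hammer handle at (455,100). I'll resend it with every key.

Request:
{"fn": "play_rows", "kwargs": {
  "increments": [
    {"x":-0.019,"y":0,"z":-0.014,"spin":0.02,"jaw":1},
    {"x":-0.056,"y":0,"z":-0.042,"spin":0.05,"jaw":1},
    {"x":-0.103,"y":0,"z":-0.078,"spin":0.1,"jaw":1},
    {"x":-0.149,"y":0,"z":-0.113,"spin":0.14,"jaw":1},
    {"x":-0.196,"y":0,"z":-0.148,"spin":0.18,"jaw":1},
    {"x":-0.243,"y":0,"z":-0.183,"spin":0.23,"jaw":1},
    {"x":-0.289,"y":0,"z":-0.218,"spin":0.27,"jaw":1},
    {"x":-0.336,"y":0,"z":-0.254,"spin":0.31,"jaw":1},
    {"x":-0.382,"y":0,"z":-0.289,"spin":0.36,"jaw":1},
    {"x":-0.425,"y":0,"z":-0.321,"spin":0.4,"jaw":1},
    {"x":-0.453,"y":0,"z":-0.342,"spin":0.425,"jaw":1},
    {"x":-0.4665,"y":0,"z":-0.3524,"spin":0.437,"jaw":1}
  ]
}}

```text
clock: 1.75
position: [0.5398, -0.0325, 0.4045]
ee_rot: [-0.033, 2.208, -2.205]
force: [-0.5, -0.5, -0.5]
width: 1.0
```

```bash
python3 - <<'E'
from h import *
s=arm.observe(); im,d=arm.get_image('wrist'); cv2.imwrite('pics/w2.png',im)
print(s['position'],cv2.Rodrigues(s['ee_rot'])[0],s['joints'],s['dq'],s['force'],s['clock'],list(s['ee_rot']))
im,_=arm.get_image('top'); cv2.imwrite('pics/t2.png',im)
E
```

```text
[ 0.53979505 -0.03252798  0.404512  ] [[-9.99572587e-01 -2.61410622e-04  2.92331201e-02]
 [-2.92334532e-02  1.37702319e-03 -9.99571663e-01]
 [ 2.21043965e-04 -9.99999018e-01 -1.38407657e-03]] [ 0.09193031  0.308751   -0.16773592  1.76822131  0.05629286  1.06952443
 -1.63665213] [-0.19072941  0.07369321 -0.00422105 -0.10567462  0.02975936  0.0397779
 -0.32135427] [-0.54908194 -0.45498707 -0.47444275] 1.75 [np.float64(-0.03252948838904976), np.float64(2.20834687669923), np.float64(-2.205299594465401)]
```

View pics/w2.png

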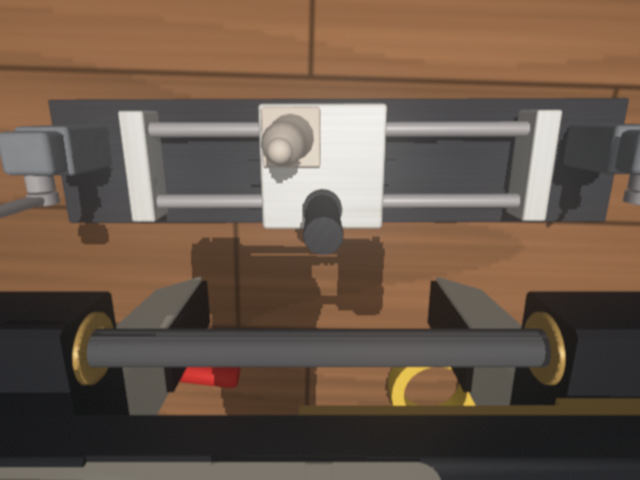

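View pics/t2.png

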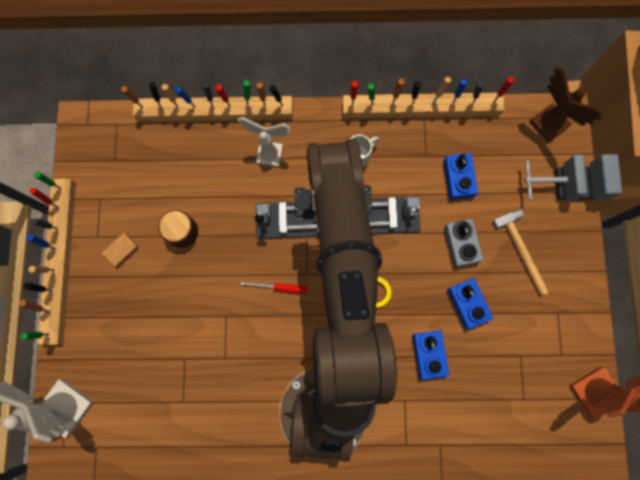

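```bash
python3 - <<'E'
from h import *
pose=([0.53979505,-0.03252798,0.404512],[-0.03252948838904976,2.20834687669923,-2.205299594465401])
print(ray('wrist',323,236,z=.135,pose=pose))
print('base corners',[ray('wrist',u,v,z=.012,pose=pose).round(4) for u,v in [(52,101),(626,98),(608,221),(68,221)]])
s=arm.observe();print(s['position'],s['ee_rot'],s['dq'].round(3))
E
```

```text
[ 0.54087242 -0.03534062  0.135     ]
base corners [array([0.6184, 0.1982, 0.012 ]), array([ 0.635, -0.292,  0.012]), array([ 0.527 , -0.3008,  0.012 ]), array([0.5124, 0.1992, 0.012 ])]
[ 0.53969719 -0.03283893  0.40443074] [-0.03352755  2.20812502 -2.20458889] [ 0.035 -0.014  0.034  0.02   0.008  0.003  0.043]
```

Request:
{"fn": "play_rows", "kwargs": {
  "increments": [
    {"x":0,"y":0.015,"z":0.002,"spin":0,"jaw":1},
    {"x":0,"y":0.04,"z":0.002,"spin":0,"jaw":1},
    {"x":0,"y":0.07,"z":0.002,"spin":0,"jaw":1},
    {"x":0,"y":0.095,"z":0.002,"spin":0,"jaw":1},
    {"x":0,"y":0.11,"z":0.002,"spin":0,"jaw":1},
    {"x":0,"y":0.1155,"z":0.002,"spin":0,"jaw":1},
    {"x":0,"y":0.1155,"z":0.002,"spin":0,"jaw":1},
    {"x":0,"y":0.1155,"z":0.002,"spin":0,"jaw":-0.45},
    {"x":0,"y":0.1155,"z":0.002,"spin":0,"jaw":-0.45},
    {"x":0,"y":0.1155,"z":0.002,"spin":0,"jaw":-1},
    {"x":0,"y":0.1155,"z":0.002,"spin":0,"jaw":-1},
    {"x":0,"y":0.1155,"z":0.002,"spin":0,"jaw":-1}
  ],
  "force": 15
}}

```text
clock: 3.35
position: [0.5397, -0.0346, 0.289]
ee_rot: [-0.034, 2.208, -2.205]
force: [0.8, 0.2, -0.8]
width: 0.505
```

```bash
python3 - <<'E'
from h import *
s=arm.observe(); im,d=arm.get_image('scene'); cv2.imwrite('pics/s3.png',cv2.resize(im[120:350,170:390],None,fx=2.6,fy=2.6))
print(s['position'],s['ee_rot'],s['force'],s['width'],s['clock'],s['dq'].round(3))
E
```

```text
[ 0.53969119 -0.03462076  0.28896628] [-0.03367656  2.20804004 -2.20459973] [ 0.79270203  0.15816447 -0.82436674] 0.5054279520995016 3.35 [-0.001  0.001  0.002  0.001 -0.     0.001 -0.001]
```

View pics/s3.png

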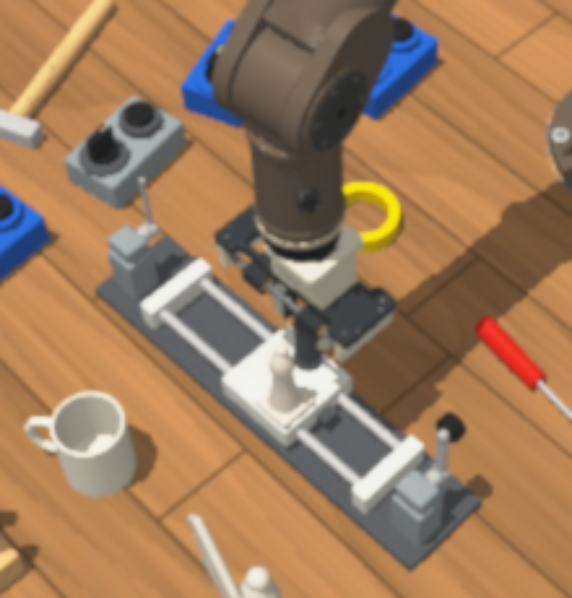

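Request:
{"fn": "play_rows", "kwargs": {
  "increments": [
    {"x":0,"y":0,"z":0,"spin":0,"jaw":-1},
    {"x":0,"y":0,"z":0,"spin":0,"jaw":-1},
    {"x":0,"y":0,"z":0,"spin":0,"jaw":-1},
    {"x":0,"y":0,"z":0,"spin":0,"jaw":-1},
    {"x":0,"y":0,"z":0,"spin":0,"jaw":-1},
    {"x":0,"y":0,"z":0,"spin":0,"jaw":-1}
  ],
  "force": 15
}}

```text
clock: 4.15
position: [0.5397, -0.0347, 0.2889]
ee_rot: [-0.034, 2.208, -2.205]
force: [-0.5, -1.3, -0.3]
width: 0.274
```

Request:
{"fn": "play_rows", "kwargs": {
  "increments": [
    {"x":0,"y":0,"z":0.004,"spin":0,"jaw":-1},
    {"x":0,"y":0,"z":0.012,"spin":0,"jaw":-1},
    {"x":0,"y":0,"z":0.022,"spin":0,"jaw":-1},
    {"x":0,"y":0,"z":0.032,"spin":0,"jaw":-1},
    {"x":0,"y":0,"z":0.042,"spin":0,"jaw":-1},
    {"x":0,"y":0,"z":0.052,"spin":0,"jaw":-1},
    {"x":0,"y":0,"z":0.062,"spin":0,"jaw":-1},
    {"x":0,"y":0,"z":0.072,"spin":0,"jaw":-1},
    {"x":0,"y":0,"z":0.08,"spin":0,"jaw":-1},
    {"x":0,"y":0,"z":0.086,"spin":0,"jaw":-1},
    {"x":0,"y":0,"z":0.089,"spin":0,"jaw":-1},
    {"x":0,"y":0,"z":0.089,"spin":0,"jaw":-1}
  ]
}}

```text
clock: 5.65
position: [0.5425, -0.1242, 0.2889]
ee_rot: [-0.033, 2.207, -2.206]
force: [0.5, -1.6, 2.1]
width: 0.277
```

Request:
{"fn": "play_rows", "kwargs": {
  "increments": [
    {"x":0,"y":0,"z":0.002,"spin":0,"jaw":-1},
    {"x":0,"y":0,"z":0.004,"spin":0,"jaw":-1},
    {"x":0,"y":0,"z":0.006,"spin":0,"jaw":-1},
    {"x":0,"y":0,"z":0.006,"spin":0,"jaw":-1}
  ]
}}

```text
clock: 6.15
position: [0.5427, -0.1291, 0.2889]
ee_rot: [-0.034, 2.209, -2.204]
force: [-0.7, 4.7, 3.4]
width: 0.278
```

Request:
{"fn": "play_rows", "kwargs": {
  "increments": [
    {"x":0,"y":0,"z":0.002,"spin":0,"jaw":-1},
    {"x":0,"y":0,"z":0.002,"spin":0,"jaw":-1}
  ]
}}

```text
clock: 6.4
position: [0.5427, -0.1295, 0.2889]
ee_rot: [-0.036, 2.21, -2.201]
force: [0.1, 7.0, 4.2]
width: 0.277
```

```bash
python3 - <<'E'
from h import *
s=arm.observe(); im,d=arm.get_image('scene'); cv2.imwrite('pics/s4.png',cv2.resize(im[120:350,170:390],None,fx=2.6,fy=2.6))
print(s['position'],s['ee_rot'],s['force'],s['width'],s['clock'],s['dq'].round(3))
E
```

```text
[ 0.54272147 -0.1294998   0.28888567] [-0.03636691  2.21024182 -2.20058931] [0.08095541 7.03686918 4.21319994] 0.2769337723609628 6.4 [-0.001  0.001  0.001  0.001  0.002 -0.    -0.002]
```

View pics/s4.png

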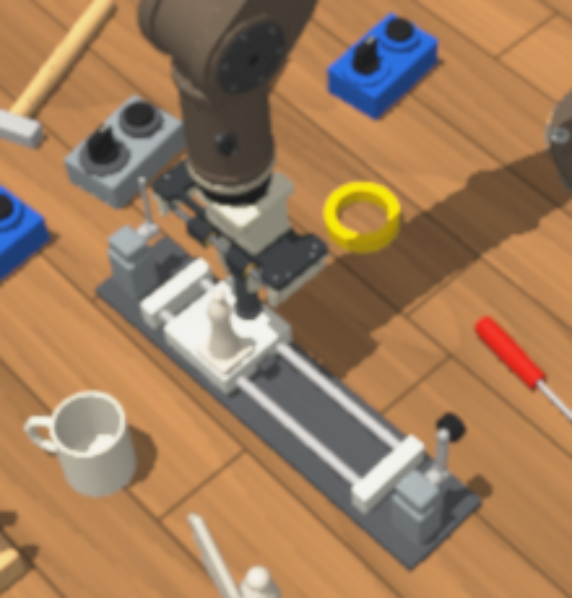

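Request:
{"fn": "play_rows", "kwargs": {
  "increments": [
    {"x":0,"y":0,"z":-0.001,"spin":0,"jaw":-0.1},
    {"x":0,"y":0,"z":-0.001,"spin":0,"jaw":-0.1},
    {"x":0,"y":0,"z":-0.001,"spin":0,"jaw":-0.1},
    {"x":0,"y":0,"z":-0.001,"spin":0,"jaw":-0.1},
    {"x":0,"y":0,"z":-0.001,"spin":0,"jaw":-0.1},
    {"x":0,"y":0,"z":-0.001,"spin":0,"jaw":-0.1},
    {"x":0,"y":-0.01,"z":-0.001,"spin":0,"jaw":-0.1},
    {"x":0,"y":-0.035,"z":-0.001,"spin":0,"jaw":-0.1},
    {"x":0,"y":-0.065,"z":-0.001,"spin":0,"jaw":-0.1},
    {"x":0,"y":-0.095,"z":-0.001,"spin":0,"jaw":-0.1},
    {"x":0,"y":-0.11,"z":-0.001,"spin":0,"jaw":-0.1},
    {"x":0,"y":-0.115,"z":-0.001,"spin":0,"jaw":-0.1}
  ]
}}

```text
clock: 7.95
position: [0.5428, -0.129, 0.4047]
ee_rot: [-0.035, 2.209, -2.2]
force: [-0.6, -0.4, 0.1]
width: 0.45
```

```bash
python3 - <<'E'
from h import *
s=arm.observe(); im,d=arm.get_image('wrist'); cv2.imwrite('pics/w5.png',im)
print(s['position'],s['ee_rot'],cv2.Rodrigues(s['ee_rot'])[0],s['force'],s['width'],s['clock'],s['joints'])
E
```

```text
[ 0.54282922 -0.12900891  0.40470364] [-0.03488315  2.20928597 -2.20029224] [[-9.99477184e-01  6.23974714e-04  3.23259821e-02]
 [-3.23231678e-02  4.08925005e-03 -9.99469105e-01]
 [-7.55832472e-04 -9.99991444e-01 -4.06694329e-03]] [-0.55922766 -0.37408415  0.10572169] 0.4498179899195888 7.95 [ 0.2535384   0.33493128 -0.15124814  1.72874437  0.05144628  1.08184552
 -1.45206154]
```

View pics/w5.png

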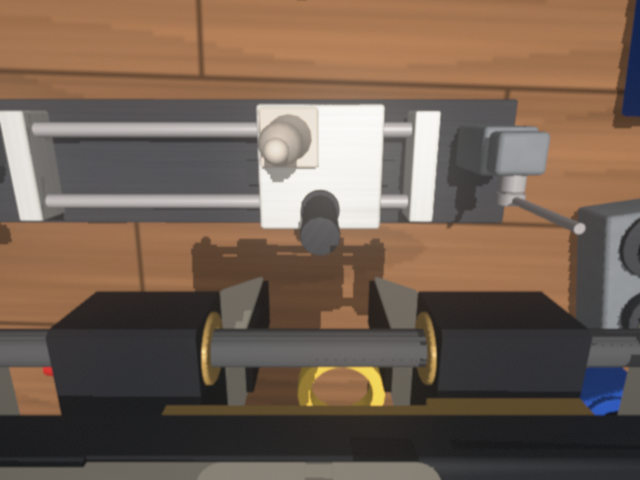

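Request:
{"fn": "play_rows", "kwargs": {
  "increments": [
    {"x":0,"y":0,"z":-0.01,"spin":0,"jaw":-1},
    {"x":0,"y":0,"z":-0.03,"spin":0,"jaw":-1},
    {"x":-0.001,"y":0,"z":-0.06,"spin":0,"jaw":-1},
    {"x":-0.001,"y":0,"z":-0.095,"spin":0,"jaw":-1},
    {"x":-0.002,"y":0,"z":-0.13,"spin":0,"jaw":-1},
    {"x":-0.002,"y":0,"z":-0.165,"spin":0,"jaw":-1},
    {"x":-0.003,"y":0,"z":-0.2,"spin":0,"jaw":-1},
    {"x":-0.004,"y":0.001,"z":-0.227,"spin":0,"jaw":-1},
    {"x":-0.004,"y":0.001,"z":-0.242,"spin":0,"jaw":-1},
    {"x":-0.004,"y":0.001,"z":-0.249,"spin":0,"jaw":-1},
    {"x":-0.004,"y":0.001,"z":-0.249,"spin":0,"jaw":-1},
    {"x":-0.004,"y":0.001,"z":-0.249,"spin":0,"jaw":-1}
  ]
}}

```text
clock: 9.5
position: [0.5389, 0.1189, 0.4045]
ee_rot: [-0.034, 2.21, -2.202]
force: [0.9, -0.0, 0.4]
width: 0.006
```

```bash
python3 - <<'E'
from h import *
s=arm.observe(); im,d=arm.get_image('wrist'); cv2.imwrite('pics/w6.png',im)
print(list(s['position']),list(s['ee_rot']),cv2.Rodrigues(s['ee_rot'])[0],s['force'],s['width'],s['clock'],s['joints'])
E
```

```text
[np.float64(0.5388837387983874), np.float64(0.11890545035704095), np.float64(0.4044937699633563)] [np.float64(-0.033852063558728954), np.float64(2.209890394578362), np.float64(-2.201889367346282)] [[-9.99526842e-01  1.76169308e-05  3.07586032e-02]
 [-3.07583369e-02  3.62737904e-03 -9.99520268e-01]
 [-1.29181592e-04 -9.99993421e-01 -3.62512084e-03]] [ 0.85322907 -0.03032695  0.40033027] 0.006125238139665391 9.5 [-0.12178457  0.33331982 -0.25083592  1.73756735  0.08832929  1.0807411
 -1.94093096]
```

View pics/w6.png

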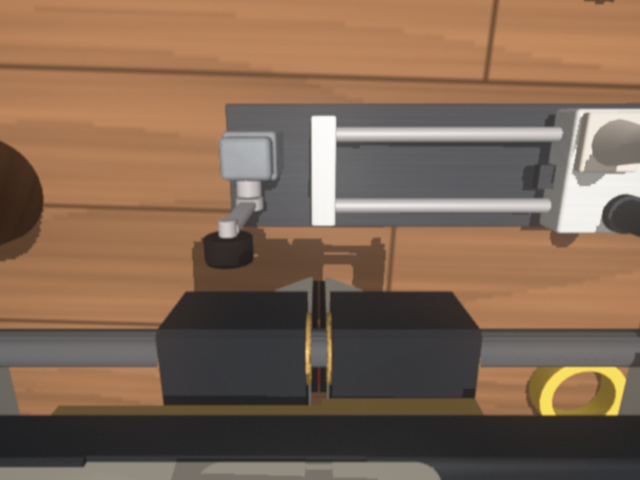

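```bash
python3 - <<'E'
from h import *
pose=([0.53888,0.118905,0.404494],[-0.033852,2.20989,-2.201889])
print(ray('wrist',228.5,249,z=.159,pose=pose),ray('wrist',228.5,234,z=.173,pose=pose),ray('wrist',228.5,267,z=.150,pose=pose))
E
```

```text
[0.53763247 0.17080658 0.159     ] [0.55069368 0.16744521 0.173     ] [0.52321038 0.17314623 0.15      ]
```

Request:
{"fn": "play_rows", "kwargs": {
  "increments": [
    {"x":0,"y":0.01,"z":0,"spin":0,"jaw":-1},
    {"x":0,"y":0.03,"z":0,"spin":0,"jaw":-1},
    {"x":0,"y":0.055,"z":0,"spin":0,"jaw":-1},
    {"x":0,"y":0.075,"z":0,"spin":0,"jaw":-1},
    {"x":0,"y":0.084,"z":0,"spin":0,"jaw":-1},
    {"x":0,"y":0.084,"z":0,"spin":0,"jaw":-1},
    {"x":0,"y":0.084,"z":0,"spin":0,"jaw":-1}
  ]
}}

```text
clock: 10.42
position: [0.5392, 0.1192, 0.3212]
ee_rot: [-0.032, 2.21, -2.201]
force: [-0.2, 0.0, 1.1]
width: 0.004
```

```bash
python3 - <<'E'
from h import *
s=arm.observe(); im,d=arm.get_image('wrist'); cv2.imwrite('pics/w7.png',im)
im,d=arm.get_image('scene'); cv2.imwrite('pics/s7.png',cv2.resize(im[120:350,220:440],None,fx=2.6,fy=2.6))
print(list(s['position']),list(s['ee_rot']),s['force'],s['width'],s['clock'])
E
```

```text
[np.float64(0.5391806823251835), np.float64(0.11924306126643124), np.float64(0.3212169805262649)] [np.float64(-0.03237321814518154), np.float64(2.20976297212395), np.float64(-2.201040206567653)] [-0.23722046  0.03654329  1.08425298] 0.004380209555591416 10.425
```

View pics/w7.png

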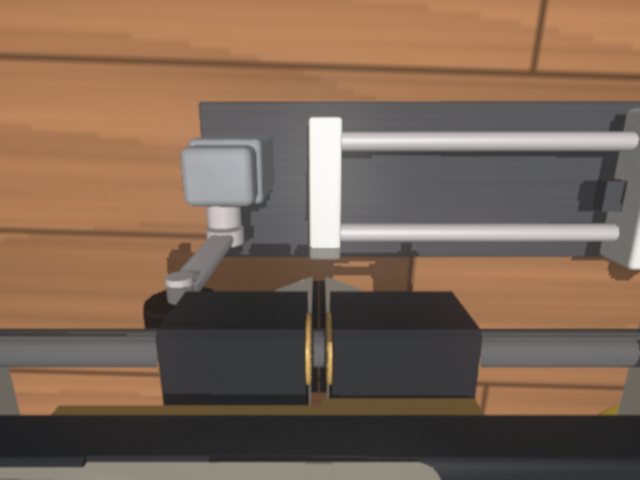

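View pics/s7.png

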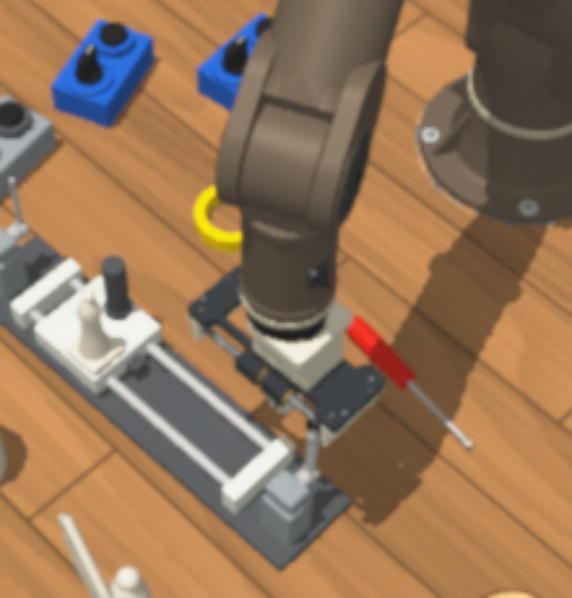

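Request:
{"fn": "play_rows", "kwargs": {
  "increments": [
    {"x":0,"y":0,"z":-0.004,"spin":0,"jaw":-1},
    {"x":0,"y":0,"z":-0.01,"spin":0,"jaw":-1},
    {"x":0,"y":0,"z":-0.016,"spin":0,"jaw":-1},
    {"x":0,"y":0,"z":-0.022,"spin":0,"jaw":-1},
    {"x":0,"y":0,"z":-0.028,"spin":0,"jaw":-1},
    {"x":0,"y":0,"z":-0.034,"spin":0,"jaw":-1},
    {"x":0,"y":0,"z":-0.036,"spin":0,"jaw":-1},
    {"x":0,"y":0,"z":-0.036,"spin":0,"jaw":-1}
  ]
}}

```text
clock: 11.52
position: [0.5381, 0.1552, 0.3214]
ee_rot: [-0.032, 2.209, -2.201]
force: [-0.7, -0.9, 1.2]
width: 0.006
```

```bash
python3 - <<'E'
from h import *
s=arm.observe(); im,d=arm.get_image('wrist'); cv2.imwrite('pics/w8.png',im)
im,d=arm.get_image('scene'); cv2.imwrite('pics/s8.png',cv2.resize(im[200:350,260:400],None,fx=4,fy=4,interpolation=cv2.INTER_CUBIC))
print(list(s['position']),list(s['ee_rot']),s['force'],s['width'],s['clock'])
E
```

```text
[np.float64(0.538062658166461), np.float64(0.15524446432558736), np.float64(0.3214289089710043)] [np.float64(-0.03222000896103553), np.float64(2.2094683365063443), np.float64(-2.2009923203802364)] [-0.7441238  -0.86665515  1.16787199] 0.0056315030901339805 11.525
```

View pics/w8.png

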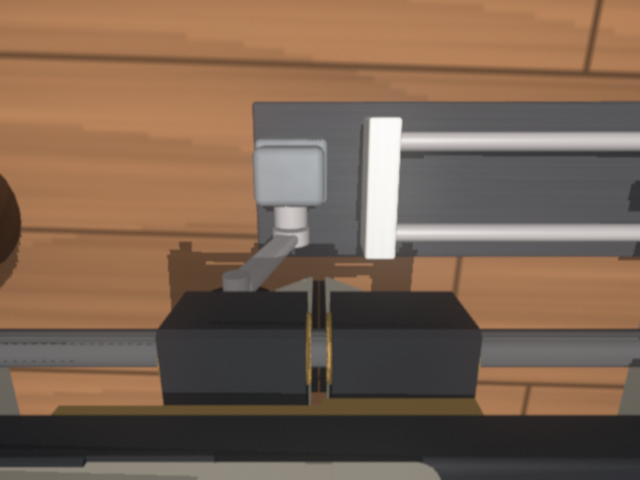

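View pics/s8.png

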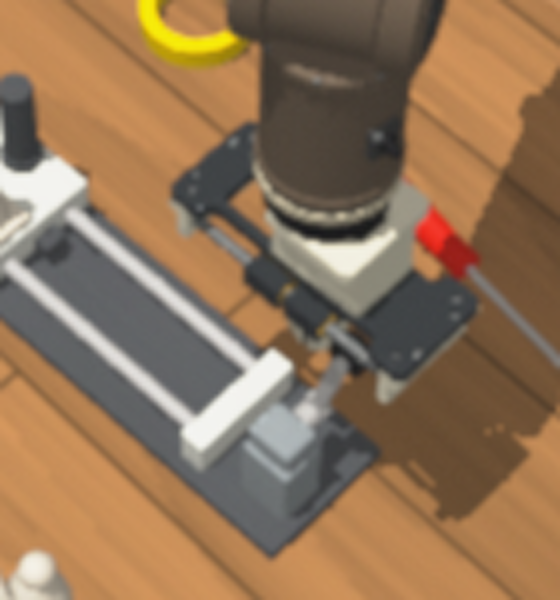

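```bash
python3 - <<'E'
from h import *
a=([0.53918,0.11924,0.321217],[-0.032373,2.209763,-2.20104])
b=([0.53806,0.155244,0.321429],[-0.03222,2.209468,-2.200992])
print(ray('wrist',179,285,z=.160,pose=a),ray('wrist',237,282,z=.159,pose=b))
print(ray('wrist',225,240,z=.084,pose=a),ray('wrist',290,240,z=.084,pose=b))
E
```

```text
[0.55186218 0.1710216  0.16      ] [0.55212928 0.18596516 0.159     ]
[0.54610041 0.17114869 0.084     ] [0.54609111 0.17159983 0.084     ]
```

Request:
{"fn": "play_rows", "kwargs": {
  "increments": [
    {"x":0,"y":0.001,"z":-0.004,"spin":0,"jaw":-1},
    {"x":0,"y":0.001,"z":-0.008,"spin":0,"jaw":-1},
    {"x":0,"y":0.001,"z":-0.012,"spin":0,"jaw":-1},
    {"x":0,"y":0.001,"z":-0.016,"spin":0,"jaw":-1},
    {"x":0,"y":0.001,"z":-0.02,"spin":0,"jaw":-1},
    {"x":0,"y":0.001,"z":-0.023,"spin":0,"jaw":-1},
    {"x":0,"y":0.001,"z":-0.025,"spin":0,"jaw":-1},
    {"x":0,"y":0.001,"z":-0.026,"spin":0,"jaw":-1},
    {"x":0,"y":0.001,"z":-0.026,"spin":0,"jaw":-1},
    {"x":0,"y":0.001,"z":-0.026,"spin":0,"jaw":-1}
  ]
}}

```text
clock: 12.88
position: [0.5373, 0.181, 0.3206]
ee_rot: [-0.032, 2.21, -2.201]
force: [-0.3, -2.4, 0.4]
width: 0.007
```

```bash
python3 - <<'E'
from h import *
s=arm.observe(); im,d=arm.get_image('wrist'); cv2.imwrite('pics/w9.png',im)
im,d=arm.get_image('scene'); cv2.imwrite('pics/s9.png',cv2.resize(im[200:350,260:400],None,fx=4,fy=4,interpolation=cv2.INTER_CUBIC))
print(list(s['position']),list(s['ee_rot']),s['force'],s['width'],s['clock'])
E
```

```text
[np.float64(0.5373041867979426), np.float64(0.1809861621763903), np.float64(0.32060566812169844)] [np.float64(-0.03171174859825914), np.float64(2.209653092040174), np.float64(-2.2011362006079276)] [-0.3414468  -2.42090548  0.35172637] 0.006652166435453755 12.875
```

View pics/w9.png

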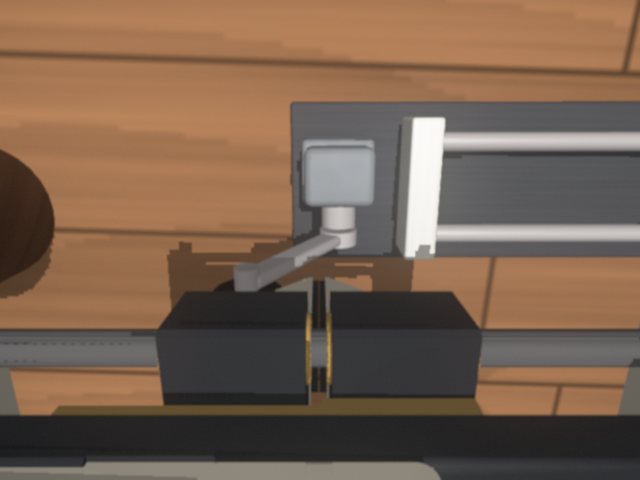

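View pics/s9.png

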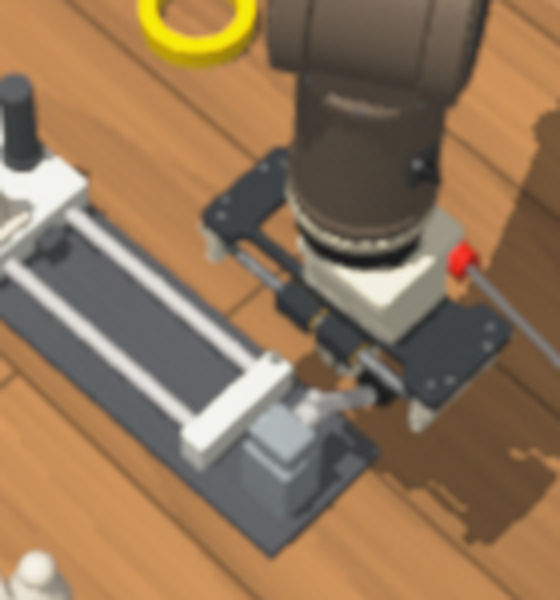

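```bash
python3 - <<'E'
from h import *
b=([0.537304,0.180986,0.320606],[-0.0317117,2.209653,-2.2011362])
for th in (25,30,33,36,40):
    z=.084+.075*np.cos(np.radians(th))
    print(th,z,ray('wrist',247,277,z=z,pose=b), .1712+.075*np.sin(np.radians(th)))
for i in range(3): print(arm.observe()['force'])
E
```

```text
25 0.15197308402774873 [0.5509591  0.20908104 0.15197308] 0.20289636963055246
30 0.1489519052838329 [0.54972647 0.20961563 0.14895191] 0.2087
33 0.1469002925959068 [0.54888942 0.20997865 0.14690029] 0.212047927626127
36 0.14467627457812104 [0.54798204 0.21037218 0.14467627] 0.21528389392193548
40 0.14145333323392334 [0.54666709 0.21094247 0.14145333] 0.21940907072649043
[-0.72585537 -3.64822524  0.37825389]
[-0.72585537 -3.64822524  0.37825389]
[-0.72585537 -3.64822524  0.37825389]
```

Request:
{"fn": "play_rows", "kwargs": {
  "increments": [
    {"x":0,"y":0,"z":-0.002,"spin":0,"jaw":-1},
    {"x":0,"y":0,"z":-0.004,"spin":0,"jaw":-1},
    {"x":0,"y":0,"z":-0.004,"spin":0,"jaw":-1},
    {"x":0,"y":0,"z":-0.004,"spin":0,"jaw":-1}
  ]
}}

```text
clock: 13.48
position: [0.5372, 0.1851, 0.3207]
ee_rot: [-0.032, 2.21, -2.201]
force: [0.3, -2.7, 1.5]
width: 0.005
```

```bash
python3 - <<'E'
from h import *
s=arm.observe(); im,d=arm.get_image('wrist'); cv2.imwrite('pics/w10.png',im)
print(list(s['position']),list(s['ee_rot']),s['force'],s['clock'])
print(arm.observe()['force'])
E
```

```text
[np.float64(0.5372038664456036), np.float64(0.1851136477784571), np.float64(0.3207358422012926)] [np.float64(-0.03158969275441919), np.float64(2.209710864818617), np.float64(-2.2007713202070103)] [ 0.26803443 -2.68981694  1.48695069] 13.475
[-0.8234489  -2.36838838  1.28326467]
```

View pics/w10.png

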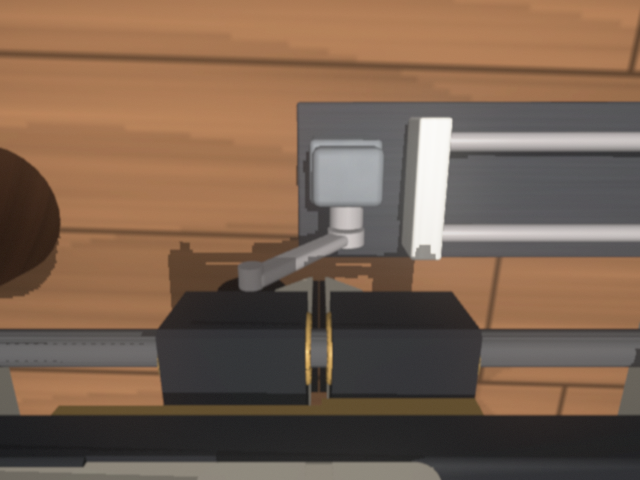

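Request:
{"fn": "play_rows", "kwargs": {
  "increments": [
    {"x":0,"y":0,"z":0.003,"spin":0,"jaw":-1},
    {"x":0,"y":0,"z":0.009,"spin":0,"jaw":-1},
    {"x":0,"y":0,"z":0.017,"spin":0,"jaw":-1},
    {"x":0,"y":0,"z":0.025,"spin":0,"jaw":-1},
    {"x":0,"y":0,"z":0.033,"spin":0,"jaw":-1},
    {"x":0,"y":0,"z":0.041,"spin":0,"jaw":-1},
    {"x":0,"y":0,"z":0.049,"spin":0,"jaw":-1},
    {"x":0,"y":0,"z":0.058,"spin":0,"jaw":-1},
    {"x":0,"y":0,"z":0.068,"spin":0,"jaw":-1},
    {"x":0,"y":0,"z":0.075,"spin":0,"jaw":-1},
    {"x":0,"y":0,"z":0.078,"spin":0,"jaw":-1},
    {"x":0,"y":0,"z":0.078,"spin":0,"jaw":-1}
  ]
}}

```text
clock: 15.02
position: [0.5396, 0.107, 0.3205]
ee_rot: [-0.031, 2.21, -2.201]
force: [-0.0, 0.1, 0.6]
width: 0.006
```

Request:
{"fn": "play_rows", "kwargs": {
  "increments": [
    {"x":0,"y":-0.01,"z":0,"spin":0,"jaw":-1},
    {"x":0,"y":-0.035,"z":0,"spin":0,"jaw":-1},
    {"x":0,"y":-0.06,"z":0,"spin":0,"jaw":-1},
    {"x":0,"y":-0.075,"z":0,"spin":0,"jaw":-1},
    {"x":0,"y":-0.08,"z":0,"spin":0,"jaw":-1},
    {"x":0,"y":-0.08,"z":0,"spin":0,"jaw":-1}
  ]
}}

```text
clock: 15.78
position: [0.5394, 0.1067, 0.4003]
ee_rot: [-0.031, 2.21, -2.201]
force: [0.0, 0.0, 0.4]
width: 0.005
```

```bash
python3 - <<'E'
from h import *
s=arm.observe(); im,d=arm.get_image('wrist'); cv2.imwrite('pics/w11.png',im)
print(list(s['position']),list(s['ee_rot']),s['force'],s['clock'],s['joints'],cv2.Rodrigues(s['ee_rot'])[0])
E
```

```text
[np.float64(0.5393748608164964), np.float64(0.10672052155352962), np.float64(0.4002786872146262)] [np.float64(-0.031383971218372705), np.float64(2.2098931483326556), np.float64(-2.2008390924636125)] [0.01926595 0.04904637 0.35897782] 15.775 [-0.10089436  0.33316141 -0.24945744  1.7489379   0.08845814  1.06779842
 -1.92025481] [[-0.99954285  0.00166748  0.03018782]
 [-0.03018072  0.00413062 -0.99953592]
 [-0.0017914  -0.99999008 -0.0040784 ]]
```

View pics/w11.png

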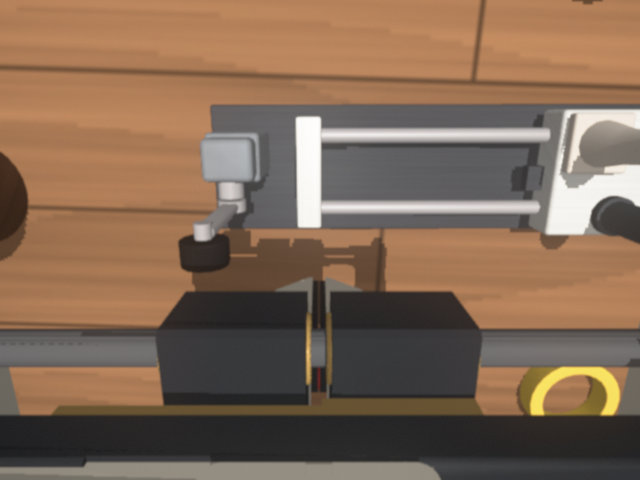

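Request:
{"fn": "play_rows", "kwargs": {
  "increments": [
    {"x":0.004,"y":0,"z":0.02,"spin":0,"jaw":-1},
    {"x":0.012,"y":0,"z":0.062,"spin":0,"jaw":-1},
    {"x":0.022,"y":0,"z":0.115,"spin":0,"jaw":-1},
    {"x":0.032,"y":-0.001,"z":0.168,"spin":0,"jaw":-1},
    {"x":0.042,"y":-0.001,"z":0.22,"spin":0,"jaw":-1},
    {"x":0.053,"y":-0.001,"z":0.273,"spin":0,"jaw":-1},
    {"x":0.063,"y":-0.001,"z":0.326,"spin":0,"jaw":-1},
    {"x":0.073,"y":-0.002,"z":0.379,"spin":0,"jaw":-1},
    {"x":0.083,"y":-0.002,"z":0.432,"spin":0,"jaw":-1},
    {"x":0.092,"y":-0.002,"z":0.48,"spin":0,"jaw":-1},
    {"x":0.099,"y":-0.002,"z":0.514,"spin":0,"jaw":-1},
    {"x":0.102,"y":-0.002,"z":0.528,"spin":0,"jaw":-1}
  ]
}}

```text
clock: 17.32
position: [0.4522, -0.4261, 0.3984]
ee_rot: [-0.031, 2.213, -2.203]
force: [-0.3, 0.7, 0.0]
width: 0.001
```

Request:
{"fn": "play_rows", "kwargs": {
  "increments": [
    {"x":0,"y":0,"z":0,"spin":0,"jaw":-1},
    {"x":0,"y":0,"z":0,"spin":0,"jaw":-1}
  ]
}}

```text
clock: 17.58
position: [0.4528, -0.4245, 0.398]
ee_rot: [-0.033, 2.214, -2.201]
force: [0.5, -0.4, 0.1]
width: 0.004
```

```bash
python3 - <<'E'
from h import *
s=arm.observe(); im,d=arm.get_image('wrist'); cv2.imwrite('pics/w12.png',im); np.save('pics/w12.npy',d)
im,d=arm.get_image('scene'); cv2.imwrite('pics/s12.png',im)
im,d=arm.get_image('top'); cv2.imwrite('pics/t12.png',im)
print(list(s['position']),list(s['ee_rot']),s['force'],s['clock'],s['joints'],cv2.Rodrigues(s['ee_rot'])[0])
E
```

```text
[np.float64(0.4528063580156933), np.float64(-0.42453155702629175), np.float64(0.3980108841775783)] [np.float64(-0.03346521737174227), np.float64(2.2137635225314747), np.float64(-2.2010417352100378)] [ 0.50742892 -0.35210396  0.12883519] 17.575 [ 0.68311661  0.43556386 -0.02151305  1.58804889  0.00596571  1.12266882
 -0.88074016] [[-0.99957693 -0.00133976  0.02905459]
 [-0.02906183  0.00574372 -0.99956111]
 [ 0.00117229 -0.99998261 -0.00578022]]
```

View pics/w12.png

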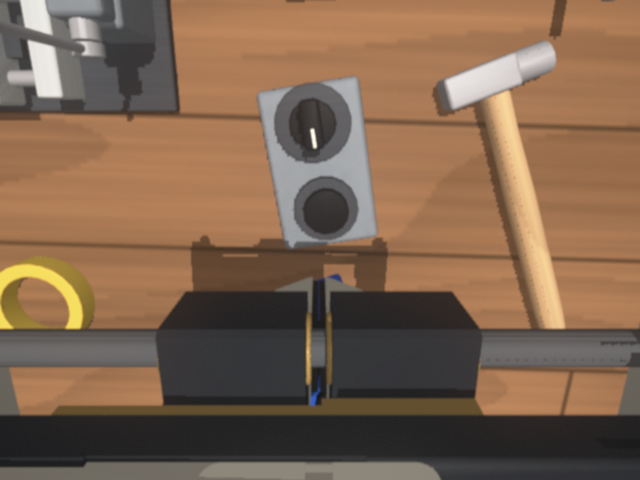

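View pics/s12.png

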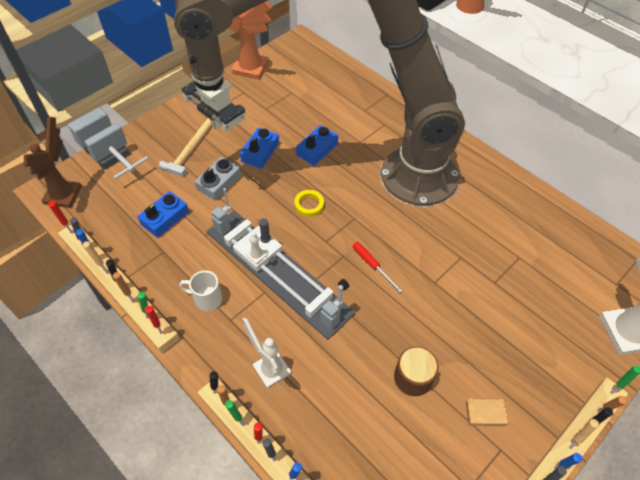

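```bash
python3 - <<'E'
from h import *
p=([0.452806,-0.424532,0.398011],[-0.033465,2.213764,-2.201042])
d=np.load('pics/w12.npy')
for u,v in [(326,211),(320,205),(332,218),(310,185),(328,235),(362,228)]: print(u,v,ray('wrist',u,v,depth=float(d[v,u]),pose=p))
E
```

```text
326 211 [ 0.45547038 -0.42871704  0.06658151]
320 205 [ 0.45990616 -0.42396928  0.06597772]
332 218 [ 0.45020844 -0.4335169   0.06712677]
310 185 [ 0.47336992 -0.41571737  0.05545091]
328 235 [ 0.43289348 -0.43124262  0.05485043]
362 228 [ 0.43640492 -0.45976636  0.0430055 ]
```

Request:
{"fn": "play_rows", "kwargs": {
  "increments": [
    {"x":-0.002,"y":0.015,"z":0.003,"spin":0,"jaw":-1},
    {"x":-0.002,"y":0.045,"z":0.003,"spin":0,"jaw":-1},
    {"x":-0.002,"y":0.08,"z":0.003,"spin":0,"jaw":-1},
    {"x":-0.002,"y":0.11,"z":0.003,"spin":0,"jaw":-1},
    {"x":-0.002,"y":0.13,"z":0.003,"spin":0,"jaw":-1},
    {"x":-0.002,"y":0.14,"z":0.003,"spin":0,"jaw":-1},
    {"x":-0.002,"y":0.144,"z":0.003,"spin":0,"jaw":-1},
    {"x":-0.002,"y":0.147,"z":0.003,"spin":0,"jaw":-1},
    {"x":-0.002,"y":0.15,"z":0.003,"spin":0,"jaw":-1},
    {"x":-0.002,"y":0.15,"z":0.003,"spin":0,"jaw":-1}
  ]
}}

```text
clock: 18.98
position: [0.4549, -0.427, 0.2487]
ee_rot: [-0.033, 2.212, -2.202]
force: [0.5, 1.4, 0.7]
width: 0.003
```

Request:
{"fn": "play_rows", "kwargs": {
  "increments": [
    {"x":0,"y":0.002,"z":0,"spin":0,"jaw":-1},
    {"x":0,"y":0.004,"z":0,"spin":0,"jaw":-1},
    {"x":0,"y":0.006,"z":0,"spin":0,"jaw":-1},
    {"x":0,"y":0.0075,"z":0,"spin":0,"jaw":-1},
    {"x":0,"y":0.0075,"z":0,"spin":0,"jaw":-1}
  ]
}}

```text
clock: 19.6
position: [0.4549, -0.427, 0.2414]
ee_rot: [-0.032, 2.212, -2.202]
force: [-1.0, -0.1, 3.5]
width: 0.005
```

Request:
{"fn": "play_rows", "kwargs": {
  "increments": [
    {"x":0,"y":0.0015,"z":0,"spin":0,"jaw":-1},
    {"x":0,"y":0.003,"z":0,"spin":0,"jaw":-1},
    {"x":0,"y":0.003,"z":0,"spin":0,"jaw":-1}
  ]
}}

```text
clock: 19.98
position: [0.4549, -0.427, 0.2392]
ee_rot: [-0.032, 2.211, -2.202]
force: [-2.4, 2.9, 13.3]
width: 0.008
```

Request:
{"fn": "play_rows", "kwargs": {
  "increments": [
    {"x":0,"y":0.001,"z":0,"spin":0,"jaw":-1},
    {"x":0,"y":0.002,"z":0,"spin":0,"jaw":-1},
    {"x":0,"y":0.002,"z":0,"spin":0,"jaw":-1}
  ]
}}

```text
clock: 20.35
position: [0.4549, -0.427, 0.239]
ee_rot: [-0.031, 2.211, -2.202]
force: [-5.5, 4.6, 23.0]
width: 0.008
```

Request:
{"fn": "play_rows", "kwargs": {
  "increments": [
    {"x":0,"y":-0.004,"z":0,"spin":0,"jaw":-1},
    {"x":0,"y":-0.01,"z":0,"spin":0,"jaw":-1},
    {"x":0,"y":-0.025,"z":0,"spin":0,"jaw":-1},
    {"x":0,"y":-0.055,"z":0,"spin":0,"jaw":-1},
    {"x":0,"y":-0.09,"z":0,"spin":0,"jaw":-1},
    {"x":0,"y":-0.125,"z":0,"spin":0,"jaw":-1},
    {"x":0,"y":-0.15,"z":0,"spin":0,"jaw":-1},
    {"x":0,"y":-0.16,"z":0,"spin":0,"jaw":-1},
    {"x":0,"y":-0.16,"z":0,"spin":0,"jaw":-1}
  ]
}}

```text
clock: 21.48
position: [0.4548, -0.4276, 0.3993]
ee_rot: [-0.031, 2.21, -2.202]
force: [-0.1, 0.2, -0.8]
width: 0.005
```

```bash
python3 - <<'E'
from h import *
s=arm.observe(); im,d=arm.get_image('wrist'); cv2.imwrite('pics/w13.png',im)
print(list(s['position']),s['force'],s['clock'])
p=(s['position'],s['ee_rot'])
for u,v in [(326,211),(320,205),(332,218)]: print(ray('wrist',u,v,depth=float(d[v,u]),pose=p))
im,_=arm.get_image('top'); cv2.imwrite('pics/t13.png',im)
im,d=arm.get_image('scene'); cv2.imwrite('pics/s13.png',cv2.resize(im[120:350,150:390],None,fx=2.5,fy=2.5,interpolation=cv2.INTER_CUBIC))
sc=lambda u,v:(190+(u+.5)/3-.5,150+(v+.5)/3-.5)
E
```

```text
[np.float64(0.4547693320086392), np.float64(-0.42760280673650297), np.float64(0.3993370166526604)] [-0.1073199   0.24308069 -0.79810962] 21.475
[ 0.45779641 -0.43264285  0.06571958]
[ 0.46257995 -0.4278525   0.06659684]
[ 0.45254472 -0.43746841  0.06646618]
```

View pics/s13.png

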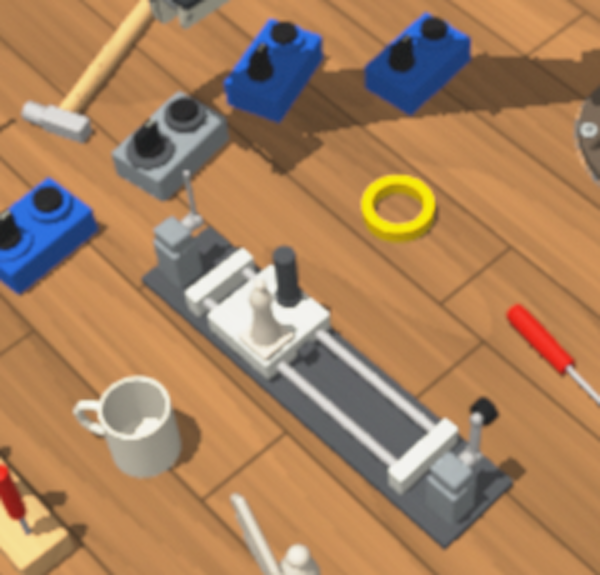

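View pics/t13.png

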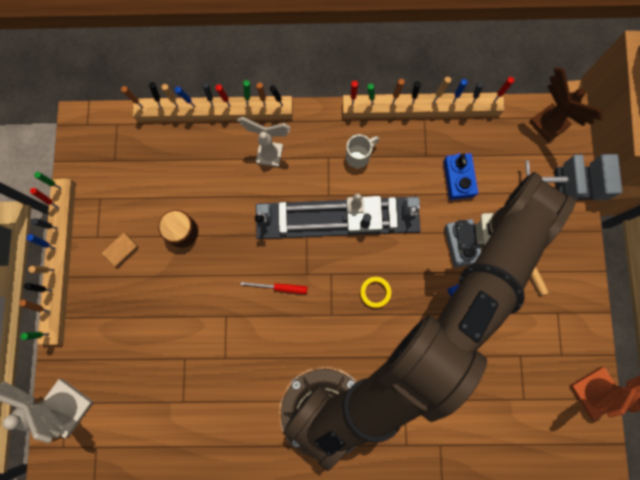

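```bash
python3 - <<'E'
from h import *
print('post',ray('scene',150+286/2.5,120+255/2.5,z=.135),'roller',ray('scene',150+485/2.5,120+410/2.5,z=.159))
print(arm.sign_off())
E
```

```text
post [ 0.54393004 -0.12065606  0.135     ] roller [0.53753062 0.1761955  0.159     ]
the job is handed in; nothing more can be done
None
```

```bash
python3 - <<'E'
from h import *
p=([0.542829,-0.129009,0.404704],[-0.034883,2.209286,-2.200292])
print(ray('wrist',320,233,z=.135,pose=p))
im=cv2.imread('pics/t13.png'); cv2.imwrite('pics/t13c.png',cv2.resize(im[180:250,330:430],None,fx=6,fy=6,interpolation=cv2.INTER_CUBIC))
E
```

```text
the job is handed in; nothing more can be done
```

The job is done and handed in at about 21.6 s on the robot's clock. One of my last checks disagreed with the others.

- **Carriage:** I pinched the grip post and ran the carriage to the -y stop, away from the roller switch. It stopped moving at y = -0.1295 while the push force rose from about 2 to 7 N. The stop's position worked out from the images is y = -0.130.
- **Roller arm:** I pushed it sideways towards +y, in steps. The wrist camera gave about 31 to 34 degrees at the peak, and the tool's travel gave at most about 37. That is past the 28-degree click and well short of 50. The push force was 2.4 to 3.6 N. I then backed off, and the pictures show the arm upright again.
- **Reset button:** I pressed it until it bottomed, with the force rising from 13 to 23 N and almost no further movement. After I let go, its top measured 66 mm above the bench, the same as before the press.
- **Other things:** The plain rod looked upright and the bystanders looked unmoved in the last pictures. The maquette, stump and carton show in the top view.

**Check that disagreed:** a rough pixel reading of the post in the last scene picture put it at y = -0.121, about 9 mm short of where the gripper released it. The limit is 12 mm from the stop. I handed the job in within the same script, before looking at that number. I suspect an error in my hand-picked pixel, since the gripper position and stop force agree with each other. I tried to recheck it afterwards, but the interface was already closed, so it stays unresolved.

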